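# Put the biscuit tin away under its hold-down arm

## Robot

A 6-joint arm with a two-finger parallel gripper is mounted at the origin on a cart in front of the work surface, level with it; the furniture and walls round the work are solid. World frame = base frame: x ahead of the robot, y to its left, z up, the work surface at z = 0. Lengths are in m, angles in rad, forces in N, time in s.
With the tool pointing down it reaches from about 0.35 to 0.775 m from the base axis. Payload 5.5 kg.
Tool frame: the origin (TCP) lies at the very end of the fingers, on their centre line; the grasp point (between the pads) lies env.hold_point_z behind it (env.hold_point_z is the distance from the TCP to the grasp point, in m); z points along the fingers, y is the line along which they close (so a half turn about z gives the same grasp; the last joint's range is limited). The gripper opens to 85 mm and grips with 20 to 120 N. Pads are 22 mm wide; open, the fingers measure 114 mm over their backs; the gripper's body (76 mm by 85 mm) begins 54 mm behind the grasp point. The pads swing forward as they close: fully open they stand 13 mm farther back than shut.
Start: joints at [1.129, 0.313, 0.046, 1.304, 0, 1.431], TCP at [0.171, 0.549, 0.231] pointing down, gripper open.
Joint ranges: [-2.76, 2.76], [-0.86, 1.69], [-1.03, 1.26], [-2.2, 2.34], [-1.47, 1.5], [-3.14, 3.14]. Speed limits (rad/s): [2.57, 2.57, 3.14, 3.14, 3.14, 3.14].

## Interface

Orientations are given as a unit quaternion [w, x, y, z].
In Python, from workcell import env gives the robot as it stands.
- The arm moves only by the tool carry_out, never from a script. Its argument "steps" is a list of rows, each a list of 3 entries, a list of its own where there are three numbers: the turn, a rotation vector about the tool's x, y, z in degrees, then the shift along the tool's x, y, z in cm, then the closure in counts, from 0 (fully open) to 255 (shut). A call has exactly 8 rows; each row is the pose to reach, as a shift and turn from the pose commanded when the call began, along the tool's axes at that moment; what a row does not reach only later rows make up. A row lasts 1/8 s, in which the tool goes at most 62.5 mm and 10.7 degrees, less where a joint would pass 70% of its speed; a pose out of reach is approached as far as the arm can. A call with a gripper value outside its range is refused whole. The fingers move at their own pace and stop on an object; "force" is the grip in N (left out, the last holds). Time passes only in rows, so rows that repeat a pose let the fingers close, or fill a call up. It gives the time, the measured TCP pose, the force, the opening and the grip force at its end, in the units of the state.
- env.get_state(): the state, without advancing time (a new reading comes with each control period).
- env.read_camera(name): name is "scene" or "top" or "wrist"; returns (picture, depth): 480x640x3 uint8, red, green, blue; 480x640 float32, m along the optical axis (not along the pixel's ray), 0 where there is no reading.
- env.get_calibration(name): a dict with "fx", "fy", "cx", "cy" (pixels), "origin" and "orientation" of the camera in the world. Camera axes: x right, y up, looking along -z (the intrinsics and any distortion apply to the point x, -y, -z); pixel columns grow to the right and rows downward; lengths in m; the calibration is good to about 2 mm. A picture is of the moment at which its call begins: read the wrist's pose just before it. get_calibration takes no time and is no camera call; for the wrist camera it gives the pose at the moment of the call.
- env.hand_in(): hands the job in; it is judged then, once.
The state is a dict: "clock": time; "joint_pos": joint angles; "qvel": joint speeds; "tau": joint torques, N m; "tcp_pos": TCP position; "orientation": TCP orientation; "wrist_force": force on the tool from outside, world axes, zero at the start; "ft_torque": the same for the moment, N m; "finger_gap": finger opening in m; "grip_force": force on a finger pad.
Only numpy, scipy, OpenCV 4.12 (cv2) and the standard library are available. Lean on these libraries where they do the work, as an engineer would, in place of code of your own. Each camera call takes 0.05 s, during which the arm holds its last target. There are 200 camera calls.

## Task

Two spice jars are in the way of the biscuit tin: one stands on the floor of the tin's wooden berth, the other on the counter in front of its ramp. Stand both jars upright on the cork mat, and push the round, flat biscuit tin along the counter, up the ramp, over the lip and under the weighted arm, until it lies flat on the floor of the berth right up against the back stop with the arm's roller resting on its lid. Keep the tin and the jars upright throughout and leave everything else on the counter where it is.

Things in the scene. Friction and masses are not known exactly. Their poses are not given: they have to be found in the camera images.
- tin_centre (a point): centre (half-way up, 21 mm above its underside) of the biscuit tin: plain grey metal, round and flat, 96 mm diameter (lid; 92 mm below the lid band, which starts 25 mm up), 42 mm high, too wide to grasp, 0.3 to 0.65 kg, flat on the counter at the start; z axis up
- berth: fixed wooden berth; origin at counter height under its middle, x along the lane from ramp to back stop (about world +y), z up. By x (m): 10 degree ramp from height 0 at -0.135 to 20 mm at -0.025; 20 mm lip to -0.016; floor 16 mm high; back stop (55 mm high) face at 0.093. Side boards 36 mm high leave a lane 108 mm wide, flared to about 125 at the ramp's foot
- ramp_foot (a point): middle of the foot of the ramp, at counter height; axes as the berth
- berth_home (a point): point on the berth's floor, 16 mm above the counter, over which the tin's axis lies when the tin touches the back stop (48 mm before the stop face); axes as the berth
- hold_arm (a joint): angle of the weighted arm (rad), pivoted 80 mm high between posts 92 mm high behind the stop: 0 at its lower stop, the roller's underside 53 mm above the counter, 5 mm below the lid of a tin in the berth; grows as the arm lifts (to 0.9), about 0.07 when resting on the tin's lid. Falls back by its weight (0.14 kg); a tin pushed at the roller lifts it with 1 to 3 N
- roller_centre (a point): centre of the dark wooden roller (28 mm diameter, 82 mm long across the lane) at the arm's free end; with the arm down it hangs 10 mm past berth_home towards the back stop
- tall_jar_centre (a point): centre (half-way up, 53 mm above its underside) of the taller spice jar, 106 mm high and 42 mm in diameter, 0.11 kg, with a round tan cap; at the start it stands on the floor of the berth between lip and roller
- short_jar_centre (a point): centre (half-way up, 48 mm above its underside) of the shorter spice jar, 96 mm high and 44 mm in diameter, 0.11 kg, with a round dark cap; at the start it stands on the counter in front of the ramp
- jar_mat: the cork mat, fixed on the counter left of the berth, 100 mm along its x axis (about world x), 150 mm along its y axis, 6 mm thick; origin under its middle at counter height; room for both jars side by side along its y axis
- ramekin: white ramekin, 73 mm in diameter, 46 mm high, origin at the centre of its underside; a bystander on the counter behind the way of the tin, not to be moved
- lentil_jar: jar with a red lid, 81 mm in diameter, 141 mm high, origin at the centre of its underside; a bystander at the back
- red_can: drink can, 66 mm in diameter, 115 mm high, origin at the centre of its underside; a bystander at the back
- coffee_tin: coffee tin with a dark lid, 103 mm in diameter, 124 mm high, origin at the centre of its underside; a bystander at the back
- carton: drink carton, 47 x 55 x 132 mm, origin at the centre of its underside; a bystander at the back
- masking_tape: roll of tape lying flat, 104 mm in diameter, 25 mm high, origin at the centre of its underside; a bystander on the right
- bananas: bunch of bananas, 97 x 196 x 58 mm, origin at the centre of its underside; a bystander on the far right
- ramekin_b: a second white ramekin like the first, origin at the centre of its underside; a bystander on the left, beyond the cork mat
- upright_front (a point): middle of the foot of the front face of the bookcase's fixed upright, 67 mm wide along y, close behind the berth. It rises from the counter past the arm's reach; from 4 mm behind this face back, on both sides, a fixed shelf board hangs over the counter (underside 450 mm, top 490 mm up): keep wrist and gripper clear of both. The counter's front edge is 158 mm nearer the robot than this face
There are look-alikes about, which are no part of the job. What is shaped like the part that bears tall_jar_centre but pink or turquoise is not meant.

How it is judged:
At the end, for the whole second after the job is handed in: Tin flat (within 0.05 rad) on the berth's floor, its axis within 7 mm of where it touches the back stop, at rest, the arm (0.03 to 0.15 rad) resting on its lid; both jars upright (within 0.1 rad), at rest, their axes at least 15 mm inside the mat's edges (x of tin_centre in the frame of berth_home between -0.007 and 0.006 m and z of tin_centre in the frame of berth_home between 0.016 and 0.026 m and angle between tin_centre's own z axis and vertical below 0.05 rad and linear speed of each of biscuit_tin, vanilla_jar, cinnamon_jar below 0.01 m/s and value of joint hold_arm between 0.03 and 0.15 rad and x of tall_jar_centre in the frame of jar_mat between -0.035 and 0.035 m and y of tall_jar_centre in the frame of jar_mat between -0.06 and 0.06 m and z of tall_jar_centre in the frame of jar_mat between 0.054 and 0.064 m and angle between each of tall_jar_centre, short_jar_centre's own z axis and vertical below 0.1 rad and x of short_jar_centre in the frame of jar_mat between -0.035 and 0.035 m and y of short_jar_centre in the frame of jar_mat between -0.06 and 0.06 m and z of short_jar_centre in the frame of jar_mat between 0.049 and 0.059 m).
It fails at once if the biscuit tin is tipped by more than 0.4 rad or a jar by more than 0.6 rad (angle between tin_centre's own z axis and vertical above 0.4 rad or angle between any of tall_jar_centre, short_jar_centre's own z axis and vertical above 0.6 rad).
It fails at once if a bystander (either ramekin, lentil jar, can, coffee tin, carton, tape roll, bananas) is moved by more than 15 mm (distance of any of ramekin, lentil_jar, red_can, coffee_tin, carton, masking_tape, bananas, ramekin_b from where it was at the start of the episode above 0.015 m).
It also fails if it takes over 72 s, if anything falls off the work surface, if the arm or the gripper's body presses on something with over 40 N, if the wrist force passes 120 N, or if a joint passes its speed limit or range.

## Working session

There is one attempt and no reset: what is moved stays moved. The work goes in short steps, Python scripts to look and compute and a tool call to move; the robot and the scene stay as the last step left them, time stands still between calls to the robot, and variables do not carry over. Pictures are saved under pics/ and viewed, at most 10 in all, crops included, and the job is handed in when it is done.

Besides the shell and the picture viewer there is one more tool, called after ">>>" as name([rows], argument=value, ...), one row to a line, values as JSON. carry_out: Moves the arm, as the interface text tells. Its arguments: {"type":"object","properties":{"steps":{"type":"array","items":{"type":"array"}},"force":{"type":"number"}},"required":["steps"]}

```bash
ls; mkdir -p pics; python3 - <<'E'
from workcell import env
import cv2,numpy as np
print(env.hold_point_z, env.get_state())
for n in ["scene","top"]:
    p,d=env.read_camera(n); c=env.get_calibration(n); print(n,c)
    np.savez(f"pics/{n}0.npz",p=p,d=d)
    cv2.imwrite(f"pics/{n}0.png",p[:,:,::-1])
E
```

```text
pics
0.0187 {'clock': 0.0, 'joint_pos': array([ 1.12935372e+00,  3.13982490e-01,  4.49407082e-02,  1.30356630e+00,
       -1.31213246e-05,  1.43122922e+00]), 'qvel': array([-1.73573564e-03, -1.46405143e-03,  3.79115390e-04,  8.29104415e-04,
        7.86359689e-04,  7.78036323e-05]), 'tau': array([-2.75523225e-04, -4.80625319e+01,  2.98534405e+01,  1.94529112e-02,
       -4.73687419e-05,  5.01410369e-06]), 'tcp_pos': array([0.17072654, 0.54852963, 0.23040339]), 'orientation': array([-2.53189910e-04,  1.50365217e-01,  9.88630103e-01, -8.69799144e-04]), 'wrist_force': array([-0.40768484, -0.09458439, -0.53038194]), 'ft_torque': array([-1.65642487e-02, -6.00113666e-05, -1.27310498e-02]), 'grip_force': 0.0, 'finger_gap': 0.08528868199063781}
scene {'fx': 467.8104185944857, 'fy': 467.8104185944857, 'cx': 321.0360794210423, 'cy': 242.99245914779138, 'origin': array([-0.82548257,  0.58797042,  1.07443634]), 'orientation': array([-0.47929593, -0.26465102,  0.38895469,  0.74091126])}
top {'fx': 531.8655891742765, 'fy': 531.8655891742765, 'cx': 325.69620016714333, 'cy': 242.42831373783028, 'origin': array([0.21311258, 0.02366958, 1.75219642]), 'orientation': array([-0.6642658 , -0.06986327,  0.07523138,  0.74041226])}
```

View pics/scene0.png

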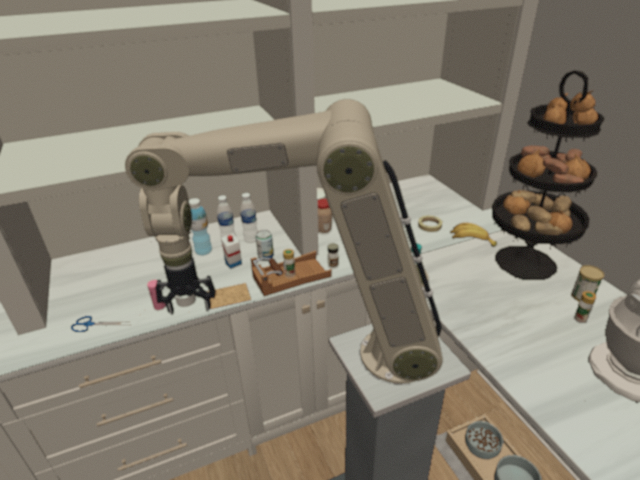

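View pics/top0.png

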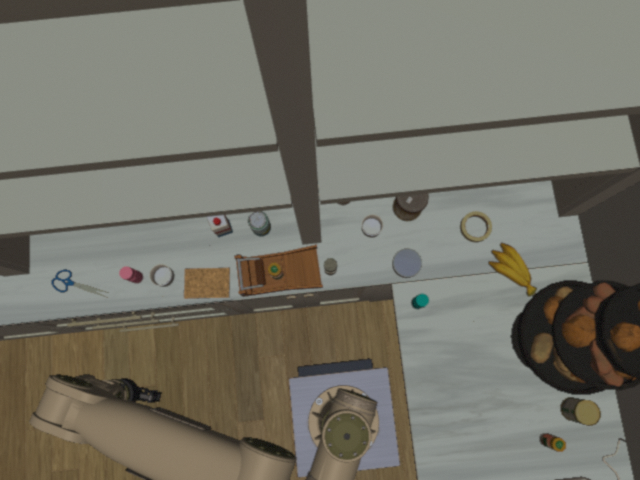

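The scene view shows the berth near (290,270), the mat at (232,295) and the arm in front of the work. In the top view: tin (407,263), short jar with dark cap (330,265), tall jar with tan cap inside the berth (276,270), mat (207,283). The look-alikes are pink (127,273), turquoise (420,300) and a jar on the far counter (555,443). Only the jar at (276,270) stands in the berth with a tan cap. I'll confirm that in a crop.

```bash
cat > h.py <<'E'
from workcell import env
import numpy as np, cv2
from scipy.spatial.transform import Rotation as R
def ray(c,u,v):
    d=np.array([(u-c['cx'])/c['fx'],-(v-c['cy'])/c['fy'],-1.0]); q=c['orientation']
    return np.array(c['origin']), R.from_quat([q[1],q[2],q[3],q[0]]).apply(d)
def onz(c,u,v,z):
    o,d=ray(c,u,v); return o+d*(z-o[2])/d[2]
def cloud(c,d):
    v,u=np.mgrid[:d.shape[0],:d.shape[1]]
    q=c['orientation']
    P=np.stack([(u-c['cx'])/c['fx']*d,-(v-c['cy'])/c['fy']*d,-d],-1)
    return (R.from_quat([q[1],q[2],q[3],q[0]]).apply(P.reshape(-1,3))+c['origin']).reshape(P.shape)
E
python3 - <<'E'
from h import *
a=np.load("pics/top0.npz");p,d=a['p'],a['d'];c=env.get_calibration("top")
cv2.imwrite("pics/crop.png",cv2.resize(p[200:320,170:430,::-1],None,fx=3,fy=3,interpolation=cv2.INTER_CUBIC))
P=cloud(c,d)
for n,u,v,z in [("tin",407,263,.042),("short",330,265,.096),("tall",276,270,.122),("mat",207,283,.006),("ramek",372,226,.046),("ramB",162,275,.046),("pink",127,273,.1),("turq",420,300,.1)]:
    print(n,onz(c,u,v,z).round(4),P[v,u].round(3))
hsv=cv2.cvtColor(p,cv2.COLOR_RGB2HSV)
print([ (q,hsv[q[1],q[0]]) for q in [(407,263),(330,265),(276,270),(207,283),(300,270),(350,250)]])
E
```

```text
tin [ 0.4717 -0.2646  0.042 ] [ 0.47  -0.263  0.05 ]
short [ 0.4835 -0.0134  0.096 ] [ 0.483 -0.013  0.102]
tall [0.4818 0.1552 0.122 ] [0.482 0.155 0.12 ]
mat [0.4823 0.3951 0.006 ] [0.482 0.394 0.01 ]
ramek [ 0.6061 -0.1665  0.046 ] [ 0.617 -0.172 -0.003]
ramB [0.518 0.53  0.046] [0.524 0.54  0.011]
pink [0.5266 0.6231 0.1   ] [0.526 0.622 0.103]
turq [ 0.3434 -0.2788  0.1   ] [ 0.343 -0.278  0.105]
[((407, 263), array([110,  37, 123], dtype=uint8)), ((330, 265), array([24, 41, 94], dtype=uint8)), ((276, 270), array([ 63, 109,  82], dtype=uint8)), ((207, 283), array([ 16, 126, 128], dtype=uint8)), ((300, 270), array([ 14, 151, 103], dtype=uint8)), ((350, 250), array([ 60,   9, 147], dtype=uint8))]
```

View pics/crop.png

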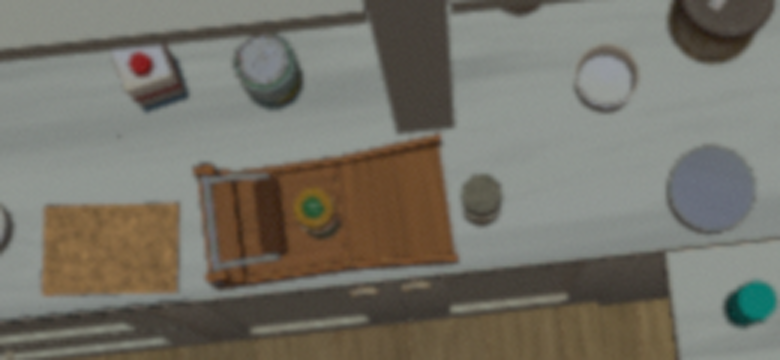

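The crop confirms it: the tall jar in the berth (crop 315,207 → pixel 275,269) has a tan ring cap, and the short jar with the dark cap is at crop (481,198). Neither is pink or turquoise. Next I go above the berth and look from close by.

```bash
cat >> h.py <<'E'
def plan(*targets):
    "targets (x,y,z,a_deg): a = world angle of tool y; prints turn deg, shift cm from present pose"
    s=env.get_state(); q=s['orientation']; R0=R.from_quat([q[1],q[2],q[3],q[0]])
    for x,y,z,a in targets:
        a=np.radians(a); ca,sa=np.cos(a),np.sin(a)
        Rt=R.from_matrix(np.array([[-sa,ca,0],[ca,sa,0],[0,0,-1]]))
        # columns: x=(-sa,ca,0), y=(ca,sa,0), z=(0,0,-1)
        print((R0.inv()*Rt).as_rotvec(degrees=True).round(1), (R0.inv().apply(np.array([x,y,z])-s['tcp_pos'])*100).round(2))
E
python3 - <<'E'
from h import *
plan((.46,.13,.30,0))
E
```

```text
[-0.1  0.  72.7] [-40.06 -31.38  -6.91]
```

>>> carry_out([
  [[0,0,72.7],[-40.1,-31.4,-6.9],0],
  [[0,0,72.7],[-40.1,-31.4,-6.9],0],
  [[0,0,72.7],[-40.1,-31.4,-6.9],0],
  [[0,0,72.7],[-40.1,-31.4,-6.9],0],
  [[0,0,72.7],[-40.1,-31.4,-6.9],0],
  [[0,0,72.7],[-40.1,-31.4,-6.9],0],
  [[0,0,72.7],[-40.1,-31.4,-6.9],0],
  [[0,0,72.7],[-40.1,-31.4,-6.9],0],
])

```text
clock: 1.1
tcp_pos: [0.4532, 0.1396, 0.2985]
orientation: [-0.0, 0.707, 0.707, 0.0]
wrist_force: [0.9, 0.5, 0.1]
finger_gap: 0.0852
grip_force: 0.0
```

```bash
python3 - <<'E'
from h import *
c=env.get_calibration("wrist");p,d=env.read_camera("wrist")
s=env.get_state();print(s['clock'],s['tcp_pos'],s['orientation'],s['joint_pos'],c)
np.savez("pics/w1.npz",p=p,d=d,c=c);cv2.imwrite("pics/w1.png",p[:,:,::-1])
E
```

```text
1.15 [0.45799984 0.13396522 0.29899666] [2.72058136e-03 7.09425204e-01 7.04775480e-01 3.47112231e-05] [ 0.11882712  0.10819838 -0.0484749   1.41071816 -0.00424475  1.69619196] {'fx': 395.20307283554234, 'fy': 395.20307283554234, 'cx': 325.27260250563575, 'cy': 245.42551520892147, 'origin': array([0.45343788, 0.21533742, 0.44198554]), 'orientation': array([ 9.89288905e-01, -1.45965034e-01,  1.20292742e-03, -4.73012759e-04])}
```

View pics/w1.png

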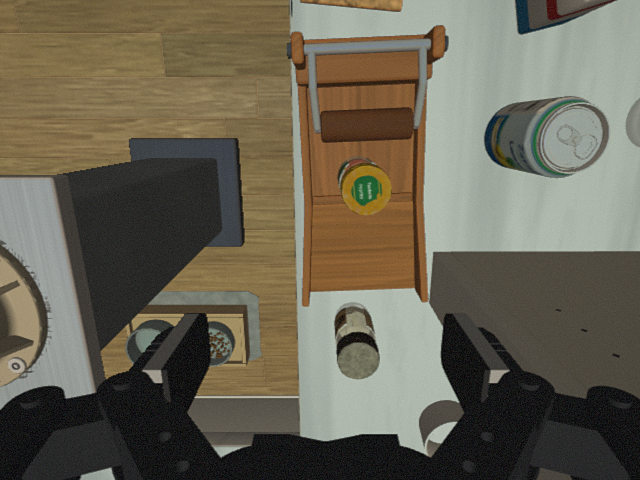

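The wrist view shows: tall jar cap (366,189), short jar cap (358,356), roller (367,125), posts (297,55)/(437,40), lip line (313,197)–(412,193), ramp foot (308,292)–(415,288), upright at the right from column 432.

```bash
python3 - <<'E'
from h import *
a=np.load("pics/w1.npz",allow_pickle=True);c=a['c'].item();d=a['d'];P=cloud(c,d)
for n,u,v,z in [("tall",366,189,.122),("short",358,356,.096),("postL",297,55,.085),("postR",437,40,.085),("rollL",322,126,.067),("rollR",412,123,.067),("lipL",313,197,.02),("lipR",412,193,.02),("footL",309,292,.0),("footR",415,288,.0),
 ("bendL",306,305,.036),("bendR",424,300,.036),("stopL",302,84,.055),("stopR",424,79,.055),("upr",432,252,.45)]:
    print(n,onz(c,u,v,z).round(4),P[v,u].round(3))
# cap centroids
for n,(u0,u1,v0,v1),zt in [("tall",(330,405,150,225),.11),("short",(320,400,310,385),.085)]:
    Q=P[v0:v1,u0:u1].reshape(-1,3);Q=Q[(Q[:,2]>zt)&(Q[:,2]<.14)]
    cc,r=cv2.minEnclosingCircle(Q[:,:2].astype(np.float32));print(n,cc,r,np.median(Q[:,2]))
# lane profile across (world x) at some y, and heights
for yy in [.06,.10,.2]:
    m=(abs(P[...,1]-yy)<.004)&(P[...,2]>.03)&(P[...,2]<.045)&(P[...,0]>.38)&(P[...,0]<.58);x=np.sort(P[m][:,0]);
    if len(x): L=x[x<.48];Rr=x[x>.48];print(yy,L[:1],L[-1:],Rr[:1],Rr[-1:])
# tin and mat from top
a=np.load("pics/top0.npz");p,d=a['p'],a['d'];c=env.get_calibration("top");h=cv2.cvtColor(p,cv2.COLOR_RGB2HSV)
m=cv2.inRange(h,(100,25,80),(120,80,200));k=np.zeros_like(m);k[230:300,380:435]=m[230:300,380:435]
cn=max(cv2.findContours(k,0,2)[0],key=cv2.contourArea);(u,v),r=cv2.minEnclosingCircle(cn);M=cv2.moments(cn);print("tin px",u,v,r,M['m10']/M['m00'],M['m01']/M['m00'],onz(c,u,v,.042))
m=cv2.inRange(h,(8,70,90),(25,220,220));k=np.zeros_like(m);k[255:310,175:233]=m[255:310,175:233]
cn=max(cv2.findContours(k,0,2)[0],key=cv2.contourArea);(u,v),wh,an=cv2.minAreaRect(cn);print("mat",u,v,wh,an,onz(c,u,v,.006));print([onz(c,*q,.006).round(3)[:2] for q in cv2.boxPoints(((u,v),wh,an))])
E
```

```text
tall [0.4857 0.1666 0.122 ] [0.486 0.167 0.124]
short [ 0.4851 -0.0044  0.096 ] [ 0.485 -0.003  0.098]
postL [0.4294 0.2715 0.085 ] [0.43  0.27  0.093]
postR [0.5438 0.2825 0.085 ] [0.542 0.281 0.092]
rollL [0.4496 0.2155 0.067 ] [0.45  0.216 0.081]
rollR [0.5312 0.218  0.067 ] [0.528 0.218 0.082]
lipL [0.4392 0.1425 0.02  ] [0.439 0.142 0.02 ]
lipR [0.5454 0.1467 0.02  ] [0.546 0.146 0.017]
footL [0.4325 0.0231 0.    ] [0.434 0.038 0.035]
footR [0.5605 0.0283 0.    ] [0.559 0.03  0.004]
bendL [0.4306 0.0229 0.036 ] [0.431 0.024 0.037]
bendR [0.5628 0.029  0.036 ] [0.563 0.029 0.036]
stopL [0.4314 0.2522 0.055 ] [0.431 0.252 0.053]
stopR [0.5422 0.2562 0.055 ] [0.534 0.253 0.09 ]
upr [0.4512 0.2179 0.45  ] [0.577 0.074 0.   ]
tall (0.48593848943710327, 0.16585062444210052) 0.02089161053299904 0.12232460725243258
short (0.4850209057331085, -0.009323417209088802) 0.022023005411028862 0.09642767200631902
0.06 [0.42774482] [0.43451866] [0.55512936] [0.57840014]
0.1 [0.42959757] [0.43703164] [0.55042379] [0.55928555]
0.2 [0.42823132] [0.43537307] [0.54366923] [0.5519433]
tin px 407.0094299316406 262.367919921875 13.247518539428711 406.85728952772075 262.73169062286104 [ 0.47376698 -0.2649699   0.042     ]
mat 206.5 283.0 (30.0, 45.0) 90.0 [0.48252418 0.39675899 0.006     ]
[array([0.541, 0.468]), array([0.525, 0.319]), array([0.425, 0.326]), array([0.441, 0.473])]
```

```bash
python3 - <<'E'
from h import *
plan((.486,.166,.25,0),(.486,.166,.18,0),(.486,.166,.125,0),(.486,.166,.075,0))
E
```

```text
[ 0.2  0.2 -0.4] [3.24 2.76 4.9 ]
[ 0.2  0.2 -0.4] [ 3.27  2.73 11.9 ]
[ 0.2  0.2 -0.4] [ 3.29  2.71 17.4 ]
[ 0.2  0.2 -0.4] [ 3.31  2.69 22.4 ]
```

>>> carry_out([
  [[0,0,0],[3.6,2.6,3],0],
  [[0,0,0],[3.6,2.6,6],0],
  [[0,0,0],[3.6,2.6,12],0],
  [[0,0,0],[3.6,2.6,18],0],
  [[0,0,0],[3.6,2.6,22.5],0],
  [[0,0,0],[3.6,2.6,22.5],0],
  [[0,0,0],[3.6,2.6,22.5],150],
  [[0,0,0],[3.6,2.6,22.5],255],
], force=30)

```text
clock: 2.15
tcp_pos: [0.4806, 0.1779, 0.0758]
orientation: [0.001, 0.707, 0.707, 0.002]
wrist_force: [0.7, 0.2, 0.8]
finger_gap: 0.0518
grip_force: 0.3
```

>>> carry_out([
  [[0,0,0],[0,0,0],100],
  [[0,0,0],[-0.4,0.5,0],100],
  [[0,0,0],[-1.2,0.5,0],100],
  [[0,0,0],[-1.2,0.5,0],255],
  [[0,0,0],[-1.2,0.5,0],255],
  [[0,0,0],[-1.2,0.5,0],255],
  [[0,0,0],[-1.2,0.5,0],255],
  [[0,0,0],[-1.2,0.5,0],255],
])

```text
clock: 3.15
tcp_pos: [0.484, 0.1654, 0.0736]
orientation: [0.0, 0.707, 0.707, 0.0]
wrist_force: [1.0, -1.6, 3.1]
finger_gap: 0.0404
grip_force: 30.2
```

>>> carry_out([
  [[0,0,0],[0,0,-6],255],
  [[0,0,0],[0,0,-12],255],
  [[0,0,0],[3,0,-14],255],
  [[0,0,0],[8,0,-14],255],
  [[0,0,0],[13,0,-14],255],
  [[0,0,0],[15,0,-14],255],
  [[0,0,0],[15,0,-14],255],
  [[0,0,0],[15,0,-14],255],
])

```text
clock: 4.15
tcp_pos: [0.4831, 0.3146, 0.2129]
orientation: [-0.0, 0.707, 0.707, -0.001]
wrist_force: [-0.2, -0.4, 0.0]
finger_gap: 0.0407
grip_force: 30.6
```

```bash
python3 - <<'E'
from h import *
c=env.get_calibration("wrist");s=env.get_state();p,d=env.read_camera("wrist")
print(s['clock'],s['tcp_pos'],s['finger_gap'],s['joint_pos'])
cv2.imwrite("pics/w2.png",p[:,:,::-1]);P=cloud(c,d)
h=cv2.cvtColor(p,cv2.COLOR_RGB2HSV)
m=cv2.inRange(h,(8,60,90),(25,200,255))&((abs(P[...,2]-.006)<.006)&(P[...,0]>.40)&(P[...,1]>.31)).astype(np.uint8)*255
Q=P[m>0][:,:2].astype(np.float32);(cc,wh,an)=cv2.minAreaRect(np.ascontiguousarray(Q[::7]));print(len(Q),cc,wh,an,np.percentile(Q,[1,99],axis=0),cv2.boxPoints((cc,wh,an)))
E
```

```text
4.15 [0.48314157 0.31456905 0.21291174] 0.040690470789515674 [ 4.38012782e-01  3.23022961e-01  1.47420542e-02  1.26410887e+00
 -1.57985843e-04  2.00905210e+00]
22310 (0.48290592432022095, 0.40243715047836304) (0.14996446669101715, 0.10025777667760849) 85.02637481689453 [[0.43294236 0.32896611]
 [0.53442913 0.47598144]] [[0.42646503 0.33208328]
 [0.5263454  0.3233912 ]
 [0.5393468  0.47279102]
 [0.43946648 0.4814831 ]]
```

View pics/w2.png

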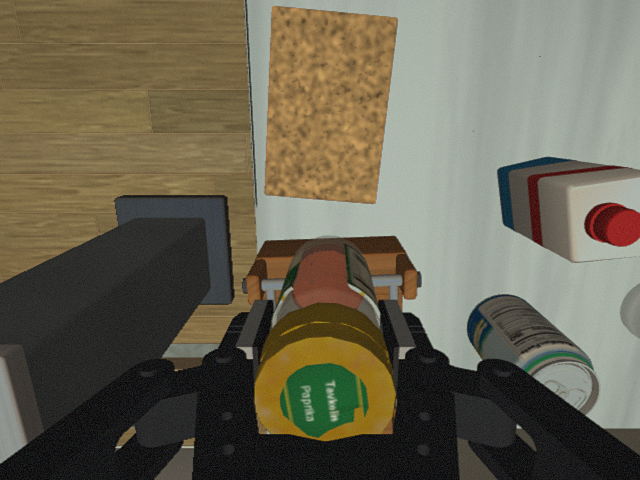

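The mat lies at (325,105) px, clear of obstacles. The jar is held upright.

>>> carry_out([
  [[0,0,0],[4,0.3,0],255],
  [[0,0,0],[9,0.3,2],255],
  [[0,0,0],[12.1,0.3,6],255],
  [[0,0,0],[12.1,0.3,10],255],
  [[0,0,0],[12.1,0.3,13],255],
  [[0,0,0],[12.1,0.3,14.5],255],
  [[0,0,0],[12.1,0.3,14.8],255],
  [[0,0,0],[12.1,0.3,14.8],255],
])

```text
clock: 5.2
tcp_pos: [0.4875, 0.4364, 0.0667]
orientation: [0.0, 0.707, 0.707, 0.001]
wrist_force: [0.9, -0.2, -1.4]
finger_gap: 0.0406
grip_force: 30.6
```

>>> carry_out([
  [[0,0,0],[0,0,0],255],
  [[0,0,0],[0,0,0],130],
  [[0,0,0],[0,0,0],0],
  [[0,0,0],[0,0,0],0],
  [[0,0,0],[0,0,0],0],
  [[0,0,0],[0,0,-3],0],
  [[0,0,0],[0,0,-8],0],
  [[0,0,0],[0,0,-13],0],
])

```text
clock: 6.2
tcp_pos: [0.4863, 0.4362, 0.1964]
orientation: [-0.0, 0.707, 0.707, -0.0]
wrist_force: [1.5, 1.4, -0.9]
finger_gap: 0.0855
grip_force: 0.0
```

>>> carry_out([
  [[0,0,0],[-5,0,-3],0],
  [[0,0,0],[-11,0,-3],0],
  [[0,0,0],[-17,0,-3],0],
  [[0,0,0],[-23,0,-3],0],
  [[0,0,0],[-29,0,-3],0],
  [[0,0,0],[-34,0,-3],0],
  [[0,0,0],[-36,0,-3],0],
  [[0,0,0],[-36,0,-3],0],
])

```text
clock: 7.2
tcp_pos: [0.4867, 0.0751, 0.2256]
orientation: [0.0, 0.708, 0.706, 0.0]
wrist_force: [-0.5, 0.1, -0.3]
finger_gap: 0.0855
grip_force: 0.0
```

```bash
python3 - <<'E'
from h import *
c=env.get_calibration("wrist");s=env.get_state();p,d=env.read_camera("wrist")
print(s['clock'],s['tcp_pos'])
P=cloud(c,d)
Q=P[(P[...,2]>.088)&(P[...,2]<.105)&(abs(P[...,0]-.485)<.04)&(abs(P[...,1]+.005)<.04)]
print(len(Q),Q.max(0),Q.min(0),cv2.minEnclosingCircle(Q[:,:2].astype(np.float32)))
E
```

```text
7.2 [0.4867011  0.07506137 0.2255947 ]
2323 [0.50680704 0.01225338 0.09880446] [ 0.46432083 -0.03190857  0.08802368] ((0.4853094220161438, -0.00982759241014719), 0.022183269262313843)
```

>>> carry_out([
  [[0,0,0],[-4,-0.1,0],0],
  [[0,0,0],[-8,-0.1,3],0],
  [[0,0,0],[-8.5,-0.1,8],0],
  [[0,0,0],[-8.5,-0.1,13],0],
  [[0,0,0],[-8.5,-0.1,17.5],0],
  [[0,0,0],[-8.5,-0.1,17.5],0],
  [[0,0,0],[-8.5,-0.1,17.5],0],
  [[0,0,0],[-8.5,-0.1,17.5],150],
])

```text
clock: 8.25
tcp_pos: [0.4876, -0.0085, 0.0526]
orientation: [0.002, 0.707, 0.707, 0.001]
wrist_force: [-0.6, -1.0, 0.3]
finger_gap: 0.0693
grip_force: 0.0
```

>>> carry_out([
  [[0,0,0],[0,0,0],255],
  [[0,0,0],[0,0,0],255],
  [[0,0,0],[0,0,0],255],
  [[0,0,0],[0,0,0],255],
  [[0,0,0],[0,0,-5],255],
  [[0,0,0],[0,0,-11],255],
  [[0,0,0],[0,0,-17],255],
  [[0,0,0],[0,0,-17],255],
])

```text
clock: 9.25
tcp_pos: [0.4887, -0.0092, 0.2259]
orientation: [0.004, 0.707, 0.707, 0.003]
wrist_force: [-0.3, -0.3, -1.4]
finger_gap: 0.0419
grip_force: 31.3
```

>>> carry_out([
  [[0,0,0],[5,0,0],255],
  [[0,0,0],[11,0,0],255],
  [[0,0,0],[17,-0.3,0],255],
  [[0,0,0],[23,-0.5,0],255],
  [[0,0,0],[29,-0.7,0],255],
  [[0,0,0],[34,-0.7,0],255],
  [[0,0,0],[37.9,-0.7,0],255],
  [[0,0,0],[37.9,-0.7,0],255],
])

```text
clock: 10.25
tcp_pos: [0.4775, 0.3726, 0.2185]
orientation: [-0.0, 0.706, 0.708, -0.001]
wrist_force: [0.7, -0.4, -1.4]
finger_gap: 0.0421
grip_force: 31.2
```

```bash
python3 - <<'E'
from h import *
c=env.get_calibration("wrist");p,d=env.read_camera("wrist");s=env.get_state()
print(s['clock'],s['tcp_pos'],s['finger_gap'],s['orientation']);P=cloud(c,d)
cv2.imwrite("pics/w3.png",p[:,:,::-1])
Q=P[(P[...,2]>.103)&(P[...,2]<.12)&(abs(P[...,0]-.485)<.05)&(abs(P[...,1]-.435)<.04)]
print(len(Q),cv2.minEnclosingCircle(Q[:,:2].astype(np.float32)))
E
```

```text
10.3 [0.47761752 0.37107381 0.21870131] 0.04186268991404229 [-2.22796761e-04  7.06264189e-01  7.07947160e-01 -1.29051782e-03]
3528 ((0.4862542748451233, 0.43868187069892883), 0.020903330296278)
```

>>> carry_out([
  [[0,0,0],[0,0.2,3],255],
  [[0,0,0],[0,0.2,8],255],
  [[0,0,0],[0,0.2,12],255],
  [[0,0,0],[0,0.2,14.5],255],
  [[0,0,0],[0,0.2,15.8],255],
  [[0,0,0],[0,0.2,16.1],255],
  [[0,0,0],[0,0.2,16.1],255],
  [[0,0,0],[0,0.2,16.1],255],
])

```text
clock: 11.3
tcp_pos: [0.4814, 0.3709, 0.0608]
orientation: [0.0, 0.707, 0.707, 0.001]
wrist_force: [0.7, 1.0, -0.9]
finger_gap: 0.0417
grip_force: 31.2
```

>>> carry_out([
  [[0,0,0],[0,0,0],130],
  [[0,0,0],[0,0,0],0],
  [[0,0,0],[0,0,0],0],
  [[0,0,0],[0,0,0],0],
  [[0,0,0],[0,0,-3],0],
  [[0,0,0],[0,0,-8],0],
  [[0,0,0],[0,0,-14],0],
  [[0,0,0],[0,0,-19],0],
])

```text
clock: 12.3
tcp_pos: [0.4807, 0.3705, 0.2519]
orientation: [0.0, 0.707, 0.707, 0.001]
wrist_force: [0.6, -0.1, 0.2]
finger_gap: 0.0853
grip_force: 0.0
```

>>> carry_out([
  [[0,0,0],[-5,0,0],0],
  [[0,0,0],[-11,0,0],0],
  [[0,0,0],[-17,0,0],0],
  [[0,0,0],[-23,0,0],0],
  [[0,0,0],[-29,0,0],0],
  [[0,0,0],[-35,0,0],0],
  [[0,0,0],[-41,0,0],0],
  [[0,0,0],[-46,0,0],0],
])

```text
clock: 13.3
tcp_pos: [0.4804, -0.0918, 0.2496]
orientation: [0.0, 0.707, 0.707, 0.0]
wrist_force: [0.8, 0.1, -0.3]
finger_gap: 0.0853
grip_force: 0.0
```

>>> carry_out([
  [[0,0,-2.2],[-3,0,0],105],
  [[0,0,-2.2],[-6,0,0],105],
  [[0,0,-2.2],[-9,0,0],105],
  [[0,0,-2.2],[-10,0,0],105],
  [[0,0,-2.2],[-10,0,0],105],
  [[0,0,-2.2],[-10,0,0],105],
  [[0,0,-2.2],[-10,0,0],105],
  [[0,0,-2.2],[-10,0,0],105],
])

```text
clock: 14.3
tcp_pos: [0.4807, -0.1889, 0.2495]
orientation: [0.0, 0.693, 0.721, 0.0]
wrist_force: [-0.3, 0.6, -0.0]
finger_gap: 0.0502
grip_force: 0.0
```

```bash
python3 - <<'E'
from h import *
c=env.get_calibration("wrist");s=env.get_state();p,d=env.read_camera("wrist")
print(s['clock'],s['tcp_pos'],s['finger_gap'],s['joint_pos'])
cv2.imwrite("pics/w4.png",p[:,:,::-1]);P=cloud(c,d)
k=(P[...,2]>.034)&(P[...,2]<.05)&(abs(P[...,0]-.474)<.06)&(abs(P[...,1]+.265)<.06)
Q=P[k];print(len(Q),Q.max(0),Q.min(0),cv2.minEnclosingCircle(Q[:,:2].astype(np.float32)))
E
```

```text
14.3 [ 0.48074445 -0.18889937  0.24951701] 0.05024212369374806 [-5.29996117e-01  1.94523492e-01 -6.58687505e-02  1.31029224e+00
  1.55417305e-04  1.00115805e+00]
7256 [ 0.52132688 -0.21304507  0.04599204] [ 0.42669711 -0.30788157  0.03409985] ((0.4737996459007263, -0.26094549894332886), 0.04805766046047211)
```

View pics/w4.png

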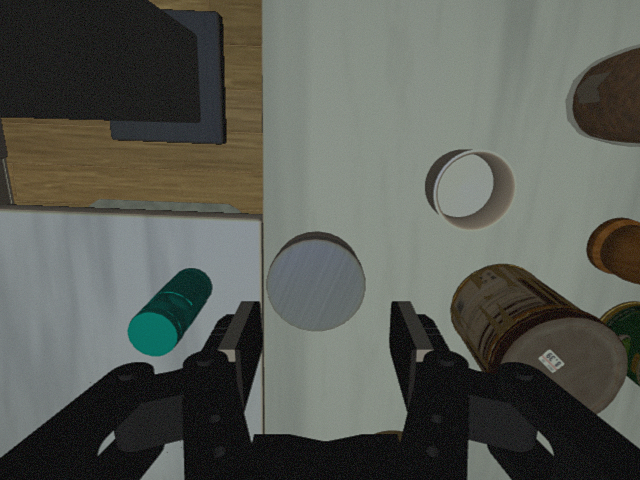

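The wrist view shows the tin at (316,281), the ramekin at (470,188), the turquoise look-alike at (165,315) and the coffee tin at (540,320). Clear space is left behind the tin.

```bash
python3 - <<'E'
from h import *
plan((.477,-.337,.2,2.2),(.477,-.337,.010,2.2))
E
```

```text
[ 0.  -0.   0.1] [-14.77  -0.96   4.95]
[ 0.  -0.   0.1] [-14.77  -0.96  23.95]
```

>>> carry_out([
  [[0,0,0],[-5,-1,0],105],
  [[0,0,0],[-10,-1,0],105],
  [[0,0,0],[-14.8,-1,3],105],
  [[0,0,0],[-14.8,-1,8],105],
  [[0,0,0],[-14.8,-1,13],105],
  [[0,0,0],[-14.8,-1,18],105],
  [[0,0,0],[-14.8,-1,22],105],
  [[0,0,0],[-14.8,-1,23.8],105],
])

```text
clock: 15.35
tcp_pos: [0.475, -0.3362, 0.0085]
orientation: [-0.002, 0.693, 0.721, 0.0]
wrist_force: [0.1, 0.5, 0.2]
finger_gap: 0.0506
grip_force: 0.0
```

>>> carry_out([
  [[0,0,0],[1,0,0],105],
  [[0,0,0],[2,0,0],105],
  [[0,0,0],[3,0,0],105],
  [[0,0,0],[4.5,0.3,0],105],
  [[0,0,0],[6,0.6,0],105],
  [[0,0,0],[8,1,0],105],
  [[0,0,0],[10,1.4,0],105],
  [[0,0,0],[12,1.7,0],105],
])

```text
clock: 16.35
tcp_pos: [0.4898, -0.2171, 0.0124]
orientation: [0.002, 0.693, 0.721, -0.0]
wrist_force: [-1.3, -5.0, 4.2]
finger_gap: 0.0504
grip_force: 2.8
```

>>> carry_out([
  [[0,0,0],[2,0.4,0],105],
  [[0,0,0],[4,0.8,0],105],
  [[0,0,0],[6,1.2,0],105],
  [[0,0,0],[8,1.5,0],105],
  [[0,0,0],[9.5,1.7,0],105],
  [[0,0,0],[11,1.8,0],105],
  [[0,0,0],[12,1.8,0],105],
  [[0,0,0],[12,1.8,0],105],
])

```text
clock: 17.35
tcp_pos: [0.5024, -0.0953, 0.0117]
orientation: [-0.0, 0.693, 0.721, 0.001]
wrist_force: [0.8, -0.5, 0.8]
finger_gap: 0.0505
grip_force: 0.7
```

```bash
cat >> h.py <<'E'
def look(name,y0=-.3):
    c=env.get_calibration("wrist");s=env.get_state();p,d=env.read_camera("wrist")
    cv2.imwrite(f"pics/{name}.png",p[:,:,::-1]);P=cloud(c,d); h=cv2.cvtColor(p,cv2.COLOR_RGB2HSV)
    t=s['tcp_pos']; o=np.array([.4917,.161]);ex=np.array([-.0384,.9993]);ey=np.array([.9993,.0384])
    r=t[:2]-o; print(s['clock'],t,"tcp berth along,lat",r@ex,r@ey,s['wrist_force'],s['finger_gap'])
    B=P[...,:2]-o; A=B@ex;L=B@ey
    ta=r@ex+.052
    k=(abs(A-ta)<.07)&(abs(L-r@ey)<.062)&(P[...,2]>.034)&(P[...,2]<.085)&(h[...,0]>95)&(h[...,0]<125)&(h[...,1]>18)&(h[...,2]>60)
    Q=np.stack([A[k],L[k],P[...,2][k]],1)
    if len(Q):
        cc=cv2.minEnclosingCircle(Q[:,:2].astype(np.float32)); X=np.c_[Q[:,:2],np.ones(len(Q))]
        f=np.linalg.lstsq(X,Q[:,2],rcond=None)[0]; print("tin along,lat,r",cc,len(Q),"tilt",f[:2].round(3),"z",np.median(Q[:,2]),Q.min(0),Q.max(0))
    return P,h
E
python3 -c "
from h import *
look('w5')"
```

```text
17.35 [ 0.50243773 -0.0952829   0.01165989] tcp berth along,lat -0.2565158354592251 0.000888947627454275 [ 0.83173215 -0.50299739  0.80198595] 0.050537258874362494
tin along,lat,r ((-0.2126811295747757, -0.004520039074122906), 0.05584472790360451) 54260 tilt [-0.002 -0.001] z 0.042846411889035214 [-0.26476693 -0.04356077  0.04011649] [-0.15788617  0.04410038  0.04778025]
```

>>> carry_out([
  [[0,0,0],[1,0,0],105],
  [[0,0,0],[2.5,0,0],105],
  [[0,0,0],[4,-0.1,0],105],
  [[0,0,0],[5.5,-0.1,0],105],
  [[0,0,0],[7,-0.1,0],105],
  [[0,0,0],[8.5,-0.1,0],105],
  [[0,0,0],[10,-0.1,-0.1],105],
  [[0,0,0],[11,-0.1,-0.2],105],
])

```text
clock: 18.4
tcp_pos: [0.4962, 0.0145, 0.0131]
orientation: [-0.001, 0.693, 0.721, -0.0]
wrist_force: [-0.6, -3.7, -0.5]
finger_gap: 0.0503
grip_force: 2.0
```

```bash
python3 -c "
from h import *
look('w6')"
```

```text
18.4 [0.49615281 0.01448104 0.01312789] tcp berth along,lat -0.1465873798894334 -0.0011766337930937797 [-0.60579102 -3.73091867 -0.53400413] 0.05027440432145793
tin along,lat,r ((-0.09879124909639359, 0.010595867410302162), 0.05714431032538414) 19680 tilt [0.163 0.   ] z 0.05635695101402062 [-0.13260017 -0.04075176  0.04978534] [-0.04940363  0.0565416   0.07000412]
```

View pics/w6.png

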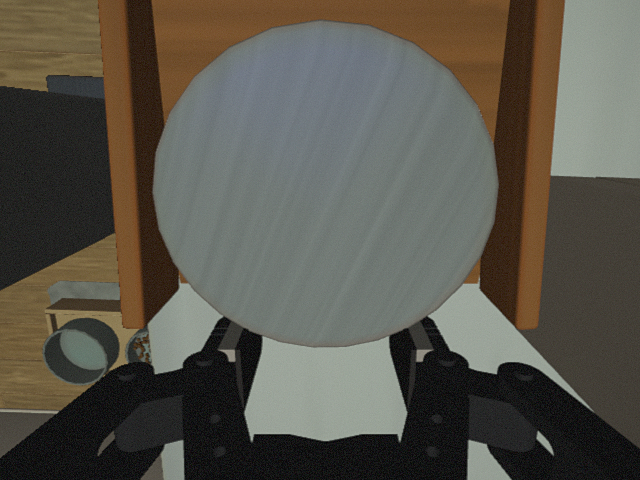

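The tin sits on the ramp, centred between the boards (lid centre (326,183), lane edges about 160 and 500), and is tilted with the ramp.

>>> carry_out([
  [[0,0,0],[1,0.1,-0.2],105],
  [[0,0,0],[2.5,0.1,-0.4],105],
  [[0,0,0],[4,0.1,-0.7],105],
  [[0,0,0],[5.5,0.1,-1],105],
  [[0,0,0],[7,0.1,-1.2],105],
  [[0,0,0],[8.3,0.1,-1.4],105],
  [[0,0,0],[9.3,0.1,-1.6],105],
  [[0,0,0],[10,0.1,-1.7],105],
])

```text
clock: 19.45
tcp_pos: [0.4938, 0.1125, 0.0304]
orientation: [0.001, 0.693, 0.721, -0.001]
wrist_force: [0.8, -7.5, -1.4]
finger_gap: 0.0504
grip_force: 3.1
```

```bash
python3 -c "
from h import *
look('w7')"
```

```text
19.45 [0.49379213 0.11245391 0.03043221] tcp berth along,lat -0.04859244602733055 0.00022649485170979345 [ 0.84415554 -7.49130262 -1.44776257] 0.05042112824868434
tin along,lat,r ((0.005256223492324352, -0.0006396187236532569), 0.04414591193199158) 61958 tilt [-0.095  0.008] z 0.062099070025047026 [-0.03834232 -0.04427789  0.05704338] [0.04262813 0.04275015 0.06799148]
```

>>> carry_out([
  [[0,0,0],[0.6,0,0],105],
  [[0,0,0],[1.2,0,0],105],
  [[0,0,0],[1.8,0,0.1],105],
  [[0,0,0],[2.3,0,0.2],105],
  [[0,0,0],[2.8,0,0.2],105],
  [[0,0,0],[3.2,0,0.3],105],
  [[0,0,0],[3.5,0,0.3],105],
  [[0,0,0],[3.7,0,0.3],105],
])

```text
clock: 20.5
tcp_pos: [0.4925, 0.1503, 0.0274]
orientation: [-0.0, 0.693, 0.721, 0.0]
wrist_force: [-0.2, -3.0, -0.9]
finger_gap: 0.0504
grip_force: 1.9
```

```bash
python3 -c "
from h import *
look('w8')"
```

```text
20.5 [0.49252814 0.15031758 0.02740216] tcp berth along,lat -0.010706738738947855 0.0004173576700424639 [-0.16131318 -2.98854109 -0.88849043] 0.050394948276654424
tin along,lat,r ((0.03983110189437866, 0.0009518707520328462), 0.047918450087308884) 30687 tilt [-0.053 -0.001] z 0.061000953486912105 [ 0.0011909  -0.0430993   0.05584693] [0.08729977 0.0409741  0.07927929]
```

View pics/w8.png

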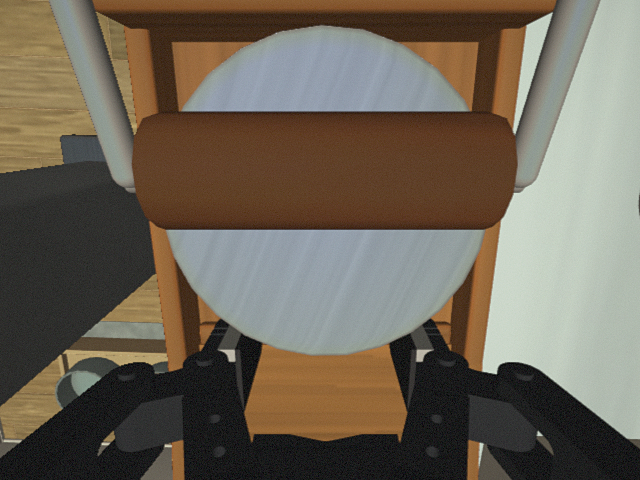

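The tin is under the roller, lid centre about (325,190), with a small gap left to the stop at row 30. I press on gently.

>>> carry_out([
  [[0,0,0],[0.15,0,0],105],
  [[0,0,0],[0.3,0,0],105],
  [[0,0,0],[0.4,0,0],105],
  [[0,0,0],[0.5,0,0],105],
  [[0,0,0],[0.55,0,0],105],
  [[0,0,0],[0.6,0,0],105],
  [[0,0,0],[0.6,0,0],105],
  [[0,0,0],[0.6,0,0],105],
])

```text
clock: 21.55
tcp_pos: [0.4923, 0.1536, 0.0273]
orientation: [0.002, 0.694, 0.72, -0.002]
wrist_force: [0.8, -13.0, -2.5]
finger_gap: 0.0504
grip_force: 5.5
```

```bash
python3 -c "
from h import *
look('w9')"
```

```text
21.55 [0.4923302  0.1535758  0.02728893] tcp berth along,lat -0.0074432017740874885 0.0003446719127989722 [  0.79896866 -13.00140765  -2.52423715] 0.05036664729804945
tin along,lat,r ((0.03817276656627655, 0.006834567524492741), 0.05530235171318054) 30612 tilt [-0.051 -0.002] z 0.06008908737212556 [-0.00412379 -0.04160201  0.0471497 ] [0.09050238 0.0423071  0.08401744]
```

>>> carry_out([
  [[0,0,0],[0.3,0,0],105],
  [[0,0,0],[-1,0,0],105],
  [[0,0,0],[-3,0,0],105],
  [[0,0,0],[-6,0,0],105],
  [[0,0,0],[-8,0,-2],105],
  [[0,0,0],[-8,0,-6],105],
  [[0,0,0],[-8,0,-8],105],
  [[0,0,0],[-8,0,-8],105],
])

```text
clock: 22.6
tcp_pos: [0.4974, 0.0767, 0.1094]
orientation: [0.001, 0.693, 0.721, 0.002]
wrist_force: [0.4, -0.2, -0.2]
finger_gap: 0.0505
grip_force: 0.0
```

```bash
python3 - <<'E'
from h import *
c=env.get_calibration("wrist");s=env.get_state();p,d=env.read_camera("wrist");print(s['clock'],s['tcp_pos'],s['wrist_force'])
cv2.imwrite("pics/w10.png",p[:,:,::-1]);P=cloud(c,d);h=cv2.cvtColor(p,cv2.COLOR_RGB2HSV)
B=P[...,:2]-[.4917,.161];A=B@[-.0384,.9993];L=B@[.9993,.0384];Z=P[...,2]
lid=(abs(L)<.045)&(A>-.02)&(A<.1)&(Z>.05)&(Z<.066)&(h[...,1]<90)
for a in np.arange(-.01,.1,.006):
    k=lid&(abs(A-a)<.003); k2=(abs(A-a)<.003)&(abs(L)<.02)
    print(round(a,3),k.sum(),np.median(Z[k]).round(4) if k.any() else None, "mid z",np.median(Z[k2]).round(4) if k2.any() else None)
k=lid;X=np.c_[A[k],L[k],np.ones(k.sum())]
print(np.linalg.lstsq(X,Z[k],rcond=None)[0],A[k].min(),A[k].max())
# jars
p,d=env.read_camera("top");P=cloud(env.get_calibration("top"),d);cv2.imwrite("pics/top2.png",p[200:320,130:430,::-1].repeat(2,0).repeat(2,1))
E
```

```text
22.6 [0.49740057 0.07671318 0.10942379] [ 0.39589628 -0.16471544 -0.22936339]
-0.01 0 None mid z 0.253
-0.004 235 0.0566 mid z 0.0172
0.002 1293 0.058 mid z 0.0581
0.008 1848 0.0586 mid z 0.0589
0.014 2280 0.0587 mid z 0.0589
0.02 2631 0.0587 mid z 0.0588
0.026 2890 0.0588 mid z 0.0589
0.032 3060 0.0588 mid z 0.0588
0.038 3165 0.0588 mid z 0.0589
0.044 1534 0.0587 mid z 0.0588
0.05 0 None mid z None
0.056 0 None mid z None
0.062 0 None mid z None
0.068 0 None mid z None
0.074 0 None mid z None
0.08 0 None mid z None
0.086 0 None mid z None
0.092 0 None mid z None
0.098 0 None mid z None
[ 0.01752418 -0.00152374  0.05819596] -0.0034505807760831543 0.04420663740358575
```

View pics/w10.png

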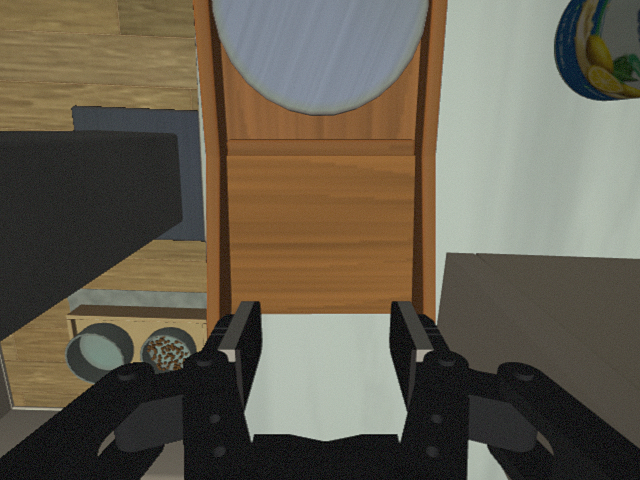

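The tin lies flat (lid at z ≈ 0.058), its rear edge at berth x = −0.003, which puts its axis at home. Next I check the jars from above and hand in.

```bash
python3 - <<'E'
from h import *
p,d=env.read_camera("top");P=cloud(env.get_calibration("top"),d)
m=np.array([.483,.4024]);ey=np.array([.087,.996]);ex=np.array([.996,-.087])
ok=[]
for n,y,z in [("tall",.4387,.112),("short",.3705,.102)]:
    k=(abs(P[...,2]-z)<.012)&(abs(P[...,0]-.484)<.05)&(abs(P[...,1]-y)<.032)
    q=P[k].mean(0);r=q[:2]-m;print(n,k.sum(),q.round(3),"mat x,y",(r@ex).round(3),(r@ey).round(3));ok.append(k.sum()>40 and abs(r@ex)<.03 and abs(r@ey)<.055)
if all(ok): print(env.hand_in())
E
```

```text
tall 142 [0.487 0.433 0.109] mat x,y 0.001 0.031
short 151 [0.479 0.364 0.1  ] mat x,y -0.0 -0.039
the job is handed in; nothing more can be done
None
```

I handed the job in at about 23 s: the tin measured flat against the back stop under the roller, both jars stood on the mat well inside its edges, and I saw no bystander disturbed. I have no verdict from the judge, and I did not measure the arm's angle.

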